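# Cull the warped clay tile from the checking slab

### The job

Three fired clay tiles lie on the flat stone slab to be checked; one is warped and stands with one corner in the air. Press that raised corner down until it rocks onto the slab and keep it down for about half a second, then lift the warped tile off and set it down (not dropped) in the middle of the plywood reject tray. Leave the two flat tiles where they lie.

Things in the scene. Friction and masses are not known exactly. Their poses are not given: they have to be found in the camera images.
- warped_center (a point): Centre (half-way up) of the loose warped clay tile, 96 mm (its x) by 60 (its y) by 10 thick, 90 to 180 g. Twisted: it rests on three corners, its (+x, +y) corner 15 mm up in the air. The centre is 9 mm above the slab; z is vertical at rest. Pressed, it rocks about a diagonal; let go, it falls back. Grip it across its 60 mm width at the middle: its sides span 4 to 14 mm above the slab.
- warped_corner (a point): Point on top of the tile's raised corner, to press: (+35, +17) mm from its centre in its axes, 12 mm in from both edges. It stands 20 mm above the slab at rest and sinks about 10 mm, with hardly any force, until the corner meets the slab. The slab is a fixed pale stone plate, 200 x 440 mm, its face 15 mm above the table (z = 0.015).
- tray: Fixed square plywood tray for rejects on the table, open on top, 190 by 190 mm outside, walls 6 mm thick and 28 mm high, floor 6 mm thick; the origin is the centre of its underside, at table height, z up, x and y along its walls.
- flat1_center (a point): Centre (half-way up, 5 mm above the slab's face) of a flat sound tile on the slab, 96 mm (its x) by 60 mm (its y) by 10 mm, same clay. Leave it.
- flat2_center (a point): Centre of the other flat sound tile, same size and clay, also on the slab. Leave it.
There are look-alikes about, which are no part of the job. What is shaped like the part that bears warped_center but blue or purple is not meant.

How it is judged (in metres and radians):
On the way:
1. the raised corner of the warped tile is pressed down, by about 7 mm or more of its 10 mm travel at the marked point, with the tile still in its place on the slab (height (world z) of warped_corner below 0.0285 m and distance of warped_center from where it was at the start of the episode below 0.03 m and height (world z) of warped_center above 0.018 m), for 0.2 s.
At the end, for the whole second after the job is handed in: The warped tile lies at rest on the floor of the reject tray, its centre within 40 mm of the tray's centre along each side, tilted less than 20 degrees; both flat tiles are within 20 mm of where they started (x of warped_center in the frame of tray between -0.04 and 0.04 m and y of warped_center in the frame of tray between -0.04 and 0.04 m and height (world z) of warped_center below 0.028 m and angle between warped_center's own z axis and vertical below 0.35 rad and linear speed of warped below 0.02 m/s and distance of each of flat1_center, flat2_center from where it was at the start of the episode below 0.02 m); the robot touches nothing.
It fails at once if a flat tile is shifted by more than 20 mm (distance of any of flat1_center, flat2_center from where it was at the start of the episode above 0.02 m).
It fails at once if the warped tile is out of the fingers more than about 80 mm above the tray's floor (dropped) (height (world z) of warped_center above 0.09 m and contact force between the fingers and warped below 0.05 N).
It also fails if it takes over 45 s, if anything falls off the work surface, if the arm or the gripper's body presses on something with over 40 N, if the wrist force passes 120 N, or if a joint passes its speed limit or range.

### The arm

A 6-joint arm with a two-finger parallel gripper is mounted at the origin on the work surface. World frame = base frame: x ahead of the robot, y to its left, z up, the work surface at z = 0. Lengths are in mm, angles in degrees, forces in N, time in s.
With the tool pointing down it reaches from about 350 to 850 mm from the base axis. Payload 8.1 kg.
Tool frame: the origin (TCP) lies on the centre line of the jaws, within the pads' length; the fingertips stand 19 mm ahead of it and the grasp point (between the pads) is the TCP; z points along the fingers, y is the direction in which the jaws open and shut (so a half turn about z gives the same grasp; the last joint's range is limited). The gripper opens to 85 mm and grips with 20 to 120 N. Pads are 22 mm wide; open, the fingers measure 114 mm over their backs; the gripper's body (76 mm by 85 mm) begins 54 mm behind the grasp point. The pads swing forward as they close: fully open they stand 13 mm farther back than shut.
Start: joints at [-79.034, 7.471, 85.268, -0, 87.261, -4.893], TCP at [163.988, -577.16, 250.292] pointing down, gripper open.
Joint ranges: [-169.43, 169.43], [-51.17, 129.36], [1.28, 143.12], [-76.62, 256.62], [0, 156.53], [-152.29, 152.29]. Speed limits (degrees/s): [136.94, 136.94, 159.86, 180, 180, 180].

### API

Orientations are given as [roll, pitch, yaw] about the fixed x, y, z axes, in that order (R = Rz(yaw) Ry(pitch) Rx(roll)).
In Python, from bench import r, viewer gives the robot as it stands.
- The arm moves only by the tool carry_out, never from a script. Its argument "commands" is a list that holds one entry, the list of rows, each a list of 7 numbers: the finger opening in mm, from 0 to 85.4, then the shift along the tool's x, y, z in mm, then the turn, a rotation vector about the tool's x, y, z in degrees. A call has 1 to 5 rows; each row is the pose to reach, as a shift and turn from the pose commanded when the call began, along the tool's axes at that moment; what a row does not reach only later rows make up. A row lasts 1/8 s, in which the tool goes at most 62.5 mm and 10.7 degrees, less where a joint would pass 70% of its speed; a pose out of reach is approached as far as the arm can. A call with a gripper value outside its range is refused whole. The fingers move at their own pace and stop on an object; "grip_force" is the grip in N (left out, the last holds). Time passes only in rows, so rows that repeat a pose let the fingers close. It gives the time, the measured TCP pose, the force and the opening at its end, in the units of the state.
- r.sense(): the state, without advancing time (a new reading comes with each control period).
- viewer.snapshot(name): name is "scene" or "top"; returns the picture (480x640x3 uint8, red, green, blue); there is no depth.
- viewer.calibration(name): a dict with "camera_matrix" (3x3 intrinsics, pixels), "rvec" (rotation vector, rad) and "tvec" (3), from world to camera coordinates, as OpenCV has them. Camera axes: x right, y down, z forward; pixel columns grow to the right and rows downward; lengths in mm; the calibration is good to about 2 mm. A picture is of the moment at which its call begins. calibration takes no time and is no camera call.
- r.hand_in(): hands the job in, once; it reports no verdict.
The state is a dict: "time": time; "joint_pos": joint angles; "qd": joint speeds; "joint_efforts": joint torques, N m; "tool_pos": TCP position; "tcp_rot": TCP orientation; "ft_force": force on the tool from outside, world axes, zero at the start; "wrist_torque": the same for the moment, N m; "finger_gap": finger opening in mm.
Only numpy, scipy, OpenCV 4.12 (cv2) and the standard library are available. Lean on these libraries where they do the work, as an engineer would, in place of code of your own. Each camera call takes 0.05 s, during which the arm holds its last target. There are 200 camera calls.

## Working session

There is one attempt and no reset: what is moved stays moved. The work goes in short steps, Python scripts to look and compute and a tool call to move; the robot and the scene stay as the last step left them, time stands still between calls to the robot, and variables do not carry over. Pictures are saved under pics/ and viewed, about 8 in all and at most 12, crops included, and the job is handed in when it is done.

Besides the shell and the picture viewer there is one more tool, called after ">>>" by a JSON object that holds its "method" and its "body". carry_out: Moves the arm, as the interface text tells. Its arguments: {"type":"object","properties":{"commands":{"type":"array","items":{"type":"array","items":{"type":"array","items":{"type":"number"}}}},"grip_force":{"type":"number"}},"required":["commands"]}

```bash
mkdir -p pics; ls
python3 - <<'E'
from bench import r, viewer
import cv2
for n in("top","scene"):
    cv2.imwrite(f"pics/{n}0.png",viewer.snapshot(n)[:,:,::-1])
    print(viewer.calibration(n))
print(r.sense())
E
```

```text
pics
{'camera_matrix': array([[476.65178618,   0.        , 317.54878069],
       [  0.        , 476.65178618, 238.94628178],
       [  0.        ,   0.        ,   1.        ]]), 'rvec': array([ 2.14640032, -2.20593738,  0.09699795]), 'tvec': array([-77.96793968, 497.17036399, 975.15467478])}
{'camera_matrix': array([[524.99362055,   0.        , 314.17419811],
       [  0.        , 524.99362055, 237.95429428],
       [  0.        ,   0.        ,   1.        ]]), 'rvec': array([ 0.95660739,  2.51590014, -1.00095044]), 'tvec': array([ 395.41209494, -139.90174485, 1536.95507086])}
{'time': 0.1, 'joint_pos': array([-7.90328731e+01,  7.51054814e+00,  8.53233148e+01,  5.11648123e-04,
        8.72622962e+01, -4.89300680e+00]), 'qd': array([ 0.04973548, -0.13518248, -0.16928574,  0.07813002,  0.01387284,
       -0.0942868 ]), 'joint_efforts': array([ 1.16106636e-03, -5.70953500e+01, -5.01942158e+01, -7.99944337e-05,
        8.21332389e-03,  3.12342740e-05]), 'tool_pos': array([ 163.90971364, -576.69124045,  249.34910277]), 'tcp_rot': array([-1.79904235e+02, -8.71108199e-03,  1.58601015e+01]), 'ft_force': array([-0.22715419, -0.07045472,  0.37471504]), 'wrist_torque': array([ 0.01834667,  0.00061891, -0.02328743]), 'finger_gap': 85.3008087407624}
```

View pics/top0.png

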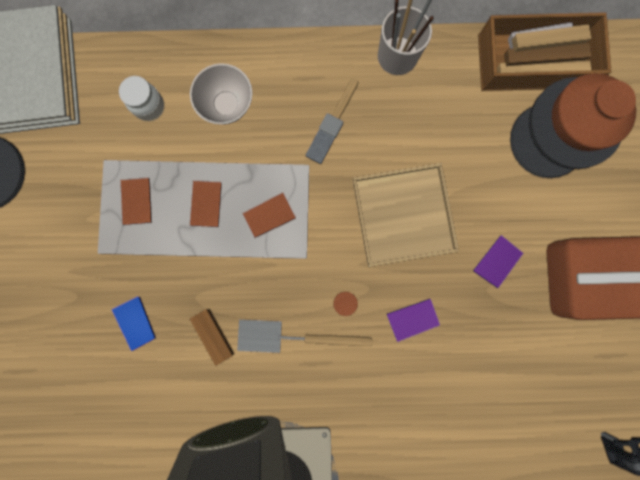

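View pics/scene0.png

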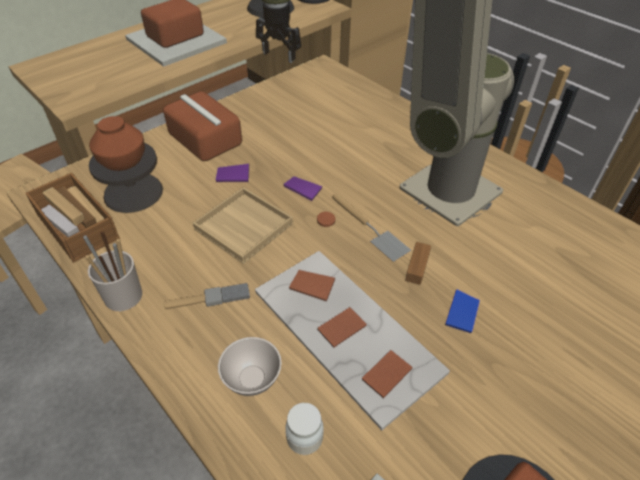

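The top view shows three terracotta tiles on the slab at (136,201), (206,204) and (269,215), and the tray at (405,216). In the scene view the same tiles are at (387,374), (342,327) and (312,285). The blue and purple tiles are look-alikes. I'll enlarge to see which one is warped.

Run:
```python
import cv2,numpy as np
a=cv2.imread("pics/top0.png")[165:250,105:305]
b=cv2.imread("pics/scene0.png")[262:402,282:422]
cv2.imwrite("pics/c1.png",cv2.resize(a,None,fx=4,fy=4,interpolation=cv2.INTER_CUBIC))
cv2.imwrite("pics/c2.png",cv2.resize(b,(588,588),interpolation=cv2.INTER_CUBIC))
```

```text
(no output)
```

View pics/c1.png

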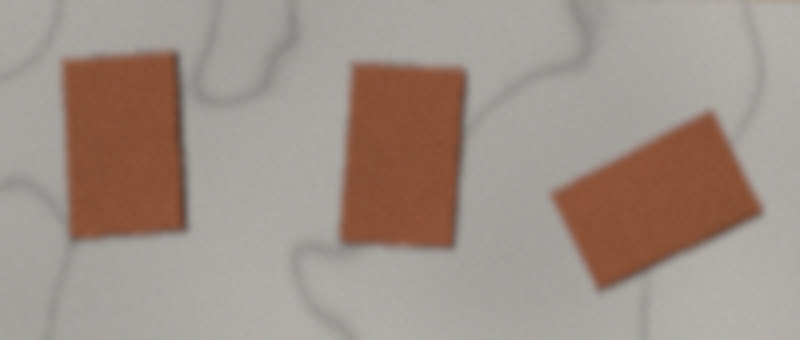

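View pics/c2.png

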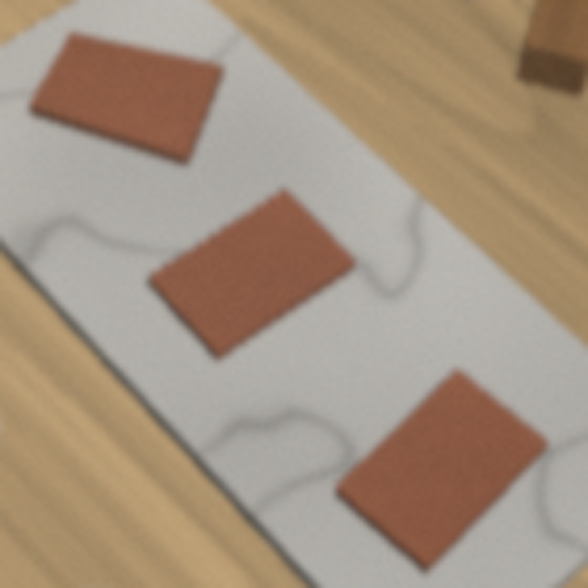

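The rotated tile's outline in the scene crop fails the parallelogram test by about 20 crop px (4.8 px native). The other two pass within 1–2 px, so the rotated tile is the candidate. I'll triangulate all the corners to confirm this and find which corner is raised.

```bash
cat > h.py <<'E'
import numpy as np,cv2
from bench import r,viewer
C={n:viewer.calibration(n) for n in("top","scene")}
def P(n):
    c=C[n];R=cv2.Rodrigues(c["rvec"])[0];return R,np.asarray(c["tvec"]).ravel(),c["camera_matrix"]
def plane(n,uv,z):
    R,t,K=P(n);d=R.T@np.linalg.inv(K)@[*uv,1];o=-R.T@t;return o+d*(z-o[2])/d[2]
def tri(a,b):
    M=[];
    for n in("top","scene"):
        R,t,K=P(n);M.append(K@np.c_[R,t])
    X=cv2.triangulatePoints(M[0],M[1],np.float64(a),np.float64(b)).ravel();return X[:3]/X[3]
def proj(n,X):
    c=C[n];return cv2.projectPoints(np.float64(X).reshape(-1,3),c["rvec"],c["tvec"],c["camera_matrix"],None)[0].reshape(-1,2)
E
python3 - <<'E'
from h import *
np.set_printoptions(precision=1,suppress=True)
def quads(f,roi):
    im=cv2.resize(cv2.imread(f)[roi[1]:roi[3],roi[0]:roi[2]],None,fx=8,fy=8,interpolation=cv2.INTER_CUBIC)
    b,g,rr=[im[...,i].astype(int) for i in range(3)]
    m=((rr-b)>35).astype(np.uint8)
    out=[]
    for c in cv2.findContours(m,0,1)[0]:
        if 20000<cv2.contourArea(c)<150000:
            e=.02
            q=cv2.approxPolyDP(cv2.convexHull(c),.02*cv2.arcLength(c,True),True)[:,0].astype(float)
            out.append((q+.5)/8-.5+np.array(roi[:2]))
    return out
T=quads("pics/top0.png",(115,170,300,245))
# scene hand-read for warped tile candidate from crop c2 (scale 4.2, origin 282,262)
S=[np.array(q)/4.2+[282,262] for q in ([(72,33),(222,68),(187,163),(30,108)],[(285,190),(355,263),(217,358),(150,282)],[(458,370),(548,443),(427,570),(337,490)])]
for q in T:
    W=np.array([plane("top",p,25) for p in q]);c=W.mean(0)
    s=min(S,key=lambda s:np.linalg.norm(plane("scene",s.mean(0),25)-c))
    print("tile",c[:2],len(q))
    for p,w in zip(q,W):
        j=min(s,key=lambda u:np.linalg.norm(proj("scene",w)[0]-u))
        print(p,j,tri(p,j))
tr=[(355,181),(441,167),(456,250),(370,265)]
for p in tr: print("tray",plane("top",p,28))
for p in[(103,161),(309,165),(306,257),(98,253)]:print("slab",plane("top",p,15))
E
```

```text
tile [548.2   9.7] 4
[282.7 192.7] [289.1 287.7] [594.  -20.   22.4]
[294.6 217.6] [299.1 269.9] [540.6 -44.4  24.8]
[254.2 236.3] [334.9 278.2] [501.3  39.9  38. ]
[242.7 212.7] [326.5 300.8] [553.1  66.2  20.5]
tile [576.7 142.6] 4
[193.3 180.4] [333.7 347.2] [625.7 169.2  20. ]
[220.3 182.3] [317.7 329.1] [620.4 111.7  20.3]
[217.1 226.1] [349.9 307.2] [526.6 118.6  24.7]
[189.4 223.7] [366.5 324.6] [532.6 177.1  24.3]
tile [586.  289.6] 4
[147.1 177.4] [362.2 378.7] [634.3 265.5  24. ]
[150.3 221.3] [391.  350.1] [540.  258.7  24.5]
[122.8 223.9] [412.5 367.5] [536.3 316.9  22.8]
[120.1 180.1] [383.7 397.7] [630.9 323.5  21.4]
tray [ 614.4 -173.6   28. ]
tray [ 639.3 -355.7   28. ]
tray [ 463.4 -378.    28. ]
tray [ 437.2 -198.5   28. ]
slab [675.3 362.5  15. ]
slab [654.5 -77.6  15. ]
slab [458.1 -66.3  15. ]
slab [478.5 370.6  15. ]
```

```bash
python3 -c "
import cv2
a=cv2.imread('pics/top0.png')[155:275,345:465]
cv2.imwrite('pics/c3.png',cv2.resize(a,None,fx=5,fy=5,interpolation=cv2.INTER_CUBIC))"
```

```text
(no output)
```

View pics/c3.png

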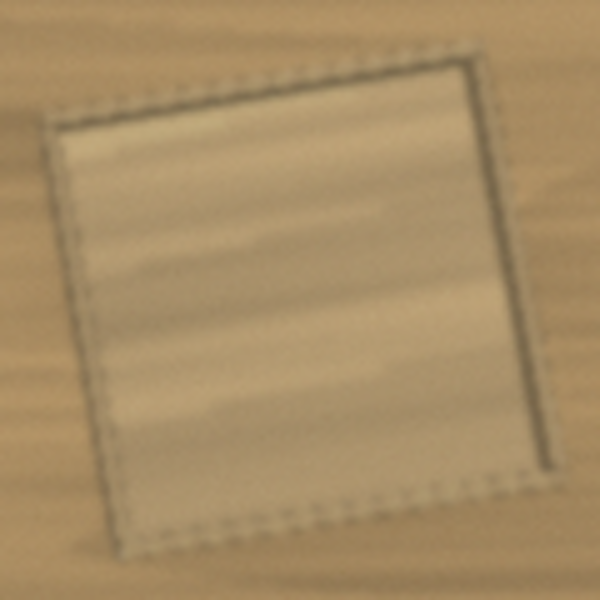

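Tray crop: its outer corners are at native (353.6,178.6), (440.6,164.4), (457.6,250.6) and (369,266.4), which puts the centre at about (538,-276) and the yaw at about 8°.

Candidates in the top view:
- **(136,201) and (206,204):** corner heights are all 20–25 mm, so these are the flat tiles.
- **(269,215):** the corner at (254,236) triangulates to z = 38 (40 expected) and the other three to 20–25. This is the warped tile.

Warped tile: centre about (547.5,10.2), x axis yaw about 115.3°. Press point is about (517,34.5). I'll move there with the fingers shut.

>>> {"method": "carry_out", "body": {"commands": [[[0,51,-49,10,0,0,-10],[0,101,-98,20,0,0,-20],[0,152,-147,30,0,0,-30],[0,202,-196,40,0,0,-40],[0,253,-245,50,0,0,-50]]]}}

```text
time: 0.72
tool_pos: [319.4, -307.4, 205.8]
tcp_rot: [-180.0, -0.0, 66.2]
ft_force: [1.4, 0.5, 0.9]
finger_gap: 0.1
```

>>> {"method": "carry_out", "body": {"commands": [[[0,0,0,0,0,0,0]]]}}

```text
time: 0.85
tool_pos: [320.3, -305.4, 205.1]
tcp_rot: [-179.9, -0.1, 66.3]
ft_force: [-0.4, -0.4, -0.2]
finger_gap: 0.2
```

>>> {"method": "carry_out", "body": {"commands": [[[0,60,7,15,0,0,-10],[0,120,13,30,0,0,-20],[0,180,20,45,0,0,-30],[0,240,26,60,0,0,-40],[0,300,32,75,0,0,-49.3]]]}}

```text
time: 1.48
tool_pos: [471.7, -47.8, 131.1]
tcp_rot: [180.0, 0.0, 115.4]
ft_force: [0.6, -1.0, 0.2]
finger_gap: 0.0
```

>>> {"method": "carry_out", "body": {"commands": [[[0,0,0,0,0,0,0],[0,0,0,0,0,0,0]]]}}

```text
time: 1.72
tool_pos: [470.6, -49.2, 131.1]
tcp_rot: [-179.9, -0.0, 115.1]
ft_force: [-0.2, -0.0, 0.7]
finger_gap: 0.3
```

>>> {"method": "carry_out", "body": {"commands": [[[0,28,39,10,0,0,0],[0,55.4,77.2,35,0,0,0],[0,55.4,77.2,60,0,0,0],[0,55.4,77.2,66,0,0,0],[0,55.4,77.2,66,0,0,0]]]}}

```text
time: 2.35
tool_pos: [517.0, 32.8, 65.7]
tcp_rot: [-180.0, 0.0, 115.0]
ft_force: [1.3, 0.7, 0.1]
finger_gap: -0.4
```

Run:
```python
from h import *
print(r.sense()["tool_pos"])
a=viewer.snapshot("scene")[:,:,::-1][240:340,265:385];b=viewer.snapshot("top")[:,:,::-1][165:265,210:330]
f=lambda i:cv2.resize(i,None,fx=3.3,fy=3.3,interpolation=cv2.INTER_CUBIC)
cv2.imwrite("pics/p1.png",np.hstack([f(a),f(b)]))
```

```text
[516.97004889  32.76975221  65.66127256]
```

View pics/p1.png

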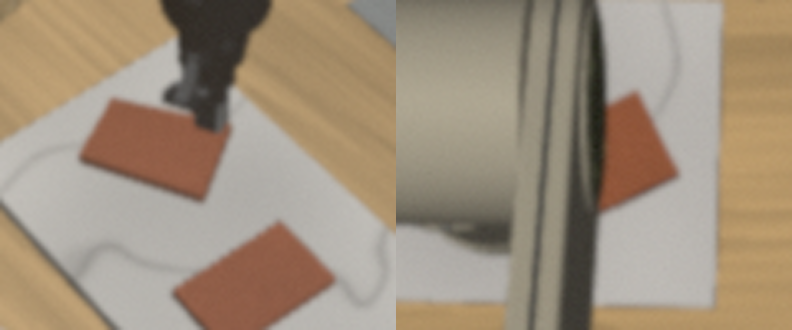

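The scene crop shows the shut fingertip just above the raised corner at crop (210,125). The arm hides it in the top view. Pressing now.

>>> {"method": "carry_out", "body": {"commands": [[[0,1,1,8,0,0,0],[0,1,1,12,0,0,0],[0,1,1,15,0,0,0],[0,1,1,17,0,0,0],[0,1,1,18,0,0,0]]]}}

```text
time: 3.08
tool_pos: [517.6, 35.7, 47.2]
tcp_rot: [-180.0, -0.0, 115.2]
ft_force: [0.1, -0.8, -0.1]
finger_gap: -0.1
```

>>> {"method": "carry_out", "body": {"commands": [[[0,0,0,1,0,0,0],[0,0,0,2,0,0,0]]]}}

```text
time: 3.32
tool_pos: [517.7, 35.7, 45.4]
tcp_rot: [180.0, 0.0, 115.2]
ft_force: [-0.8, 0.6, 0.9]
finger_gap: 0.1
```

>>> {"method": "carry_out", "body": {"commands": [[[0,0,0,1,0,0,0],[0,0,0,1,0,0,0],[0,0,0,1,0,0,0]]]}}

```text
time: 3.7
tool_pos: [517.7, 35.7, 44.8]
tcp_rot: [-180.0, -0.0, 115.2]
ft_force: [-3.4, 0.1, 6.1]
finger_gap: 0.2
```

>>> {"method": "carry_out", "body": {"commands": [[[0,0,0,1,0,0,0],[0,0,0,1,0,0,0]]]}}

```text
time: 3.95
tool_pos: [517.8, 35.6, 44.7]
tcp_rot: [-180.0, -0.0, 115.2]
ft_force: [-8.2, -0.0, 15.0]
finger_gap: -0.1
```

Firm contact came at TCP z 44.8, so the tip is at about 25.8 and the corner is bottomed. I'll ease the force off slightly and hold.

>>> {"method": "carry_out", "body": {"commands": [[[0,0,0,-0.5,0,0,0],[0,0,0,-0.5,0,0,0],[0,0,0,-0.5,0,0,0],[0,0,0,-0.5,0,0,0],[0,0,0,-0.5,0,0,0]]]}}

```text
time: 4.58
tool_pos: [517.7, 35.7, 44.8]
tcp_rot: [180.0, 0.0, 115.2]
ft_force: [-5.2, 0.4, 10.2]
finger_gap: -0.0
```

Run:
```python
from h import *
a=viewer.snapshot("scene")[:,:,::-1][240:340,265:385]
f=lambda i:cv2.resize(i,None,fx=3.3,fy=3.3,interpolation=cv2.INTER_CUBIC)
cv2.imwrite("pics/p2.png",np.hstack([f(cv2.imread("pics/scene0.png")[240:340,265:385]),f(a)]))
print(r.sense()["ft_force"],r.sense()["tool_pos"])
```

```text
[-5.6962257   0.6985583   9.34055476] [517.72416096  35.67435792  44.77434   ]
```

View pics/p2.png

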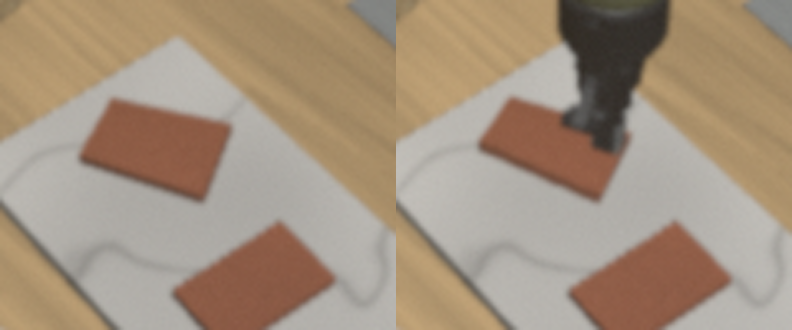

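Side by side (start left, pressed right), the pressed corner dropped from (232,124) to (234,132) and the opposite corner rose from (80,158) to (84,145). The tile has rocked over and stayed in place. Next I'll lift, open and go over the tile centre.

>>> {"method": "carry_out", "body": {"commands": [[[0,0,0,-10,0,0,0],[40,0,0,-40,0,0,0],[78,-18,8,-55,0,0,0],[78,-35.5,16,-55,0,0,0],[78,-35.5,16,-45,0,0,0]]]}}

```text
time: 5.25
tool_pos: [549.0, 9.6, 90.2]
tcp_rot: [179.8, 0.1, 115.1]
ft_force: [-0.5, -0.5, -1.0]
finger_gap: 72.2
```

>>> {"method": "carry_out", "body": {"commands": [[[78,0,0,15,0,0,0],[78,0,0,30,0,0,0],[78,0,0,40,0,0,0],[78,0,0,40,0,0,0]]]}}

```text
time: 5.75
tool_pos: [545.9, 10.6, 47.2]
tcp_rot: [-179.9, -0.1, 115.2]
ft_force: [-0.3, -0.1, -0.2]
finger_gap: 77.9
```

Run:
```python
from h import *
a=viewer.snapshot("scene")[:,:,::-1][225:325,255:375]
cv2.imwrite("pics/p3.png",cv2.resize(a,None,fx=5,fy=5,interpolation=cv2.INTER_CUBIC))
```

```text
(no output)
```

View pics/p3.png

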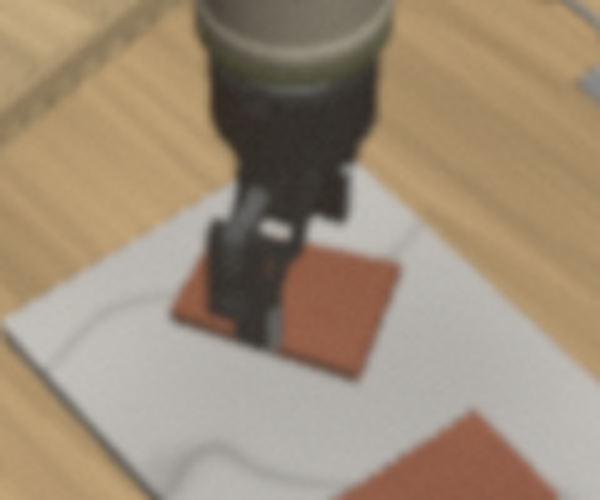

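The near finger comes down at crop (258,345), just outside the middle of the tile's near long edge, whose midpoint is about (264,350). It straddles the tile well, so I'll lower while watching the force.

>>> {"method": "carry_out", "body": {"commands": [[[72,0.5,0,6,0,0,0],[70,0.5,0,10,0,0,0],[70,0.5,0,13,0,0,0],[70,0.5,0,14,0,0,0]]]}}

```text
time: 6.3
tool_pos: [546.8, 10.7, 34.6]
tcp_rot: [-180.0, -0.0, 115.2]
ft_force: [0.5, 0.2, 0.9]
finger_gap: 69.8
```

>>> {"method": "carry_out", "body": {"commands": [[[70,0,0,2,0,0,0],[70,0,0,3,0,0,0],[70,0,0,3,0,0,0]]]}}

```text
time: 6.68
tool_pos: [546.9, 10.8, 31.8]
tcp_rot: [-180.0, -0.0, 115.2]
ft_force: [0.7, -0.5, -0.2]
finger_gap: 70.1
```

>>> {"method": "carry_out", "body": {"commands": [[[70,0,0,1.5,0,0,0],[66,0,0,1.5,0,0,0],[66,0,0,1.5,0,0,0]]]}}

```text
time: 7.05
tool_pos: [547.0, 10.7, 30.4]
tcp_rot: [-180.0, -0.0, 115.2]
ft_force: [0.3, 0.0, -0.1]
finger_gap: 66.1
```

>>> {"method": "carry_out", "body": {"commands": [[[50,0,0,0,0,0,0],[50,0,0,0,0,0,0],[50,0,0,0,0,0,0],[50,0,0,0,0,0,0]]], "grip_force": 40}}

```text
time: 7.55
tool_pos: [547.4, 10.7, 30.8]
tcp_rot: [180.0, 0.0, 115.2]
ft_force: [0.7, 0.9, 5.7]
finger_gap: 58.8
```

>>> {"method": "carry_out", "body": {"commands": [[[50,0,0,-5,0,0,0],[50,0,0,-15,0,0,0],[50,0,0,-30,0,0,0],[50,0,0,-42,0,0,0],[50,0,0,-42,0,0,0]]]}}

```text
time: 8.18
tool_pos: [548.3, 10.6, 74.3]
tcp_rot: [179.8, 0.1, 115.2]
ft_force: [0.5, 0.3, -0.8]
finger_gap: 58.8
```

Run:
```python
from h import *
b=viewer.snapshot("scene")[:,:,::-1]
cv2.imwrite("pics/p4.png",cv2.resize(b[170:320,190:390],None,fx=3,fy=3,interpolation=cv2.INTER_CUBIC))
print(r.sense()["ft_force"])
# tray centre at rim height
q=[(353.4,178.4),(440.4,164.2),(457.4,250.4),(368.8,266.2)]
W=np.array([plane("top",p,28) for p in q]);print(W,W.mean(0),[np.linalg.norm(W[i]-W[i-1]) for i in range(4)])
e=W[1]-W[0];print(np.degrees(np.arctan2(e[1],e[0])));e=W[2]-W[3];print(np.degrees(np.arctan2(e[1],e[0])))
```

```text
[-1.41415207 -0.26449202 -1.31998914]
[[ 620.03323241 -170.38548978   28.        ]
 [ 645.37679366 -354.76450715   28.        ]
 [ 462.52890284 -380.89047996   28.        ]
 [ 434.83529409 -195.96459141   28.        ]] [ 540.69355575 -275.50126707   28.        ] [np.float64(186.95605579879998), np.float64(186.11264907241244), np.float64(184.70494750771897), np.float64(186.98802159341338)]
-82.17353222830643
-81.48295366491047
```

View pics/p4.png

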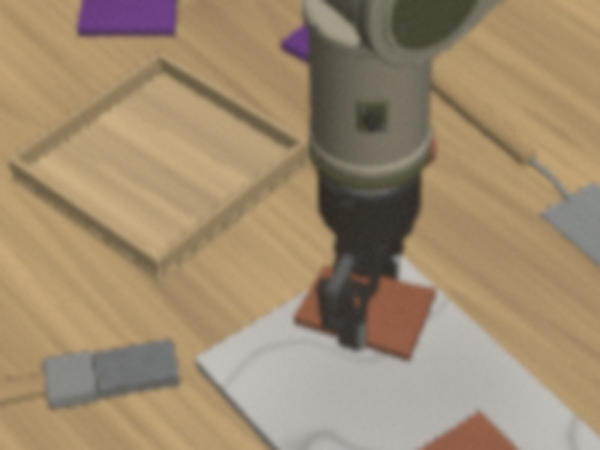

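The tile is held and level: gap 58.8 mm, weight about 1.3 N. I'll carry it to the tray centre at (540,-276) and turn it to yaw 98° to line up with the walls.

>>> {"method": "carry_out", "body": {"commands": [[[50,-40,-20,0,0,0,3],[50,-90,-45,0,0,0,6],[50,-140,-71,0,0,0,9],[50,-190,-96,0,0,0,13],[50,-230,-116,0,0,0,17]]]}}

```text
time: 8.85
tool_pos: [539.0, -248.8, 71.7]
tcp_rot: [-180.0, -0.0, 98.0]
ft_force: [-0.4, 0.0, -0.7]
finger_gap: 58.6
```

>>> {"method": "carry_out", "body": {"commands": [[[50,0,0,0,0,0,0],[50,0,0,0,0,0,0]]]}}

```text
time: 9.1
tool_pos: [539.2, -246.2, 71.6]
tcp_rot: [-179.9, -0.1, 98.2]
ft_force: [-0.6, -0.2, -1.1]
finger_gap: 58.9
```

>>> {"method": "carry_out", "body": {"commands": [[[50,-29.6,-3.5,0,0,0,0],[50,-29.6,-3.5,15,0,0,0],[50,-29.6,-3.5,30,0,0,0],[50,-29.6,-3.5,42,0,0,0],[50,-29.6,-3.5,46,0,0,0]]]}}

```text
time: 9.72
tool_pos: [539.6, -275.1, 24.5]
tcp_rot: [-179.9, -0.1, 98.2]
ft_force: [-0.4, -0.4, -0.3]
finger_gap: 58.6
```

>>> {"method": "carry_out", "body": {"commands": [[[50,0,0,2,0,0,0],[50,0,0,3,0,0,0],[50,0,0,3,0,0,0]]]}}

```text
time: 10.1
tool_pos: [540.8, -276.8, 23.8]
tcp_rot: [180.0, 0.0, 98.2]
ft_force: [-0.2, 0.3, -0.6]
finger_gap: 58.8
```

>>> {"method": "carry_out", "body": {"commands": [[[50,0,0,1,0,0,0],[50,0,0,1.5,0,0,0],[50,0,0,1.5,0,0,0]]]}}

```text
time: 10.48
tool_pos: [540.6, -276.7, 22.1]
tcp_rot: [180.0, 0.0, 98.2]
ft_force: [0.2, -0.4, -0.1]
finger_gap: 58.7
```

>>> {"method": "carry_out", "body": {"commands": [[[50,0,0,0.8,0,0,0],[50,0,0,0.8,0,0,0],[50,0,0,0.8,0,0,0]]]}}

```text
time: 10.85
tool_pos: [540.7, -276.7, 21.8]
tcp_rot: [180.0, 0.0, 98.2]
ft_force: [-2.5, 1.4, 5.9]
finger_gap: 58.9
```

Contact came at TCP z 21.8, as predicted. Releasing gently, then lifting away.

>>> {"method": "carry_out", "body": {"commands": [[[66,0,0,0,0,0,0],[72,0,0,0,0,0,0],[72,0,0,0,0,0,0],[72,0,0,-2,0,0,0],[72,0,0,-6,0,0,0]]]}}

```text
time: 11.48
tool_pos: [540.4, -276.5, 27.1]
tcp_rot: [-180.0, -0.0, 98.2]
ft_force: [-0.2, -0.3, 0.3]
finger_gap: 72.0
```

>>> {"method": "carry_out", "body": {"commands": [[[72,0,0,-20,0,0,0],[72,0,0,-50,0,0,0],[72,0,0,-100,0,0,0],[72,60,0,-120,0,0,0],[72,120,0,-120,0,0,0]]]}}

```text
time: 12.1
tool_pos: [525.3, -157.8, 151.8]
tcp_rot: [179.6, 0.2, 98.1]
ft_force: [0.2, 1.2, -1.2]
finger_gap: 72.1
```

>>> {"method": "carry_out", "body": {"commands": [[[72,50,50,-10,0,0,0],[72,100,50,-10,0,0,0],[72,150,50,-10,0,0,0],[72,150,50,-10,0,0,0]]]}}

```text
time: 12.6
tool_pos: [551.7, 1.1, 158.8]
tcp_rot: [179.9, -0.0, 98.4]
ft_force: [-0.0, 0.8, 0.1]
finger_gap: 71.9
```

Run:
```python
from h import *
a=viewer.snapshot("scene")[:,:,::-1];b=viewer.snapshot("top")[:,:,::-1]
cv2.imwrite("pics/p5.png",np.hstack([cv2.resize(a[160:420,180:440],(390,390)),cv2.resize(b[140:400,210:470],(390,390))]))
print(r.sense()["tool_pos"])
```

```text
[552.10415976  -2.02230316 158.46881826]
```

View pics/p5.png

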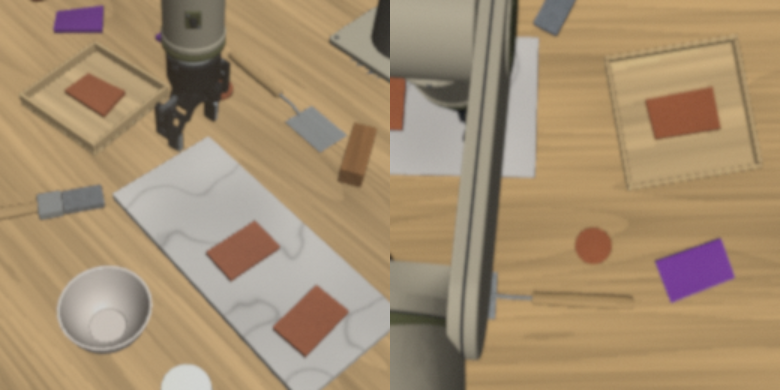

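The tile lies in the middle of the tray (crop (683,113), tray centre about (683,114)). Both flat tiles are where they started, and the gripper is clear.

```bash
python3 -c "
from bench import r
print(r.hand_in())"
```

```text
the job is handed in; nothing more can be done
None
```

The job is handed in at about 12.7 s: the warped tile's raised corner was pressed down and held, and the tile now lies in the middle of the reject tray.

- **Finding it:** of the three terracotta tiles on the slab, only the rotated one by the slab's tray end had a raised corner. It triangulated to z = 38 mm (about 40 expected), and all the other corners came out at 20–25 mm.
- **Pressing:** the corner met firm resistance with the fingertip at about z = 26 mm, under the 28.5 mm limit, and I held it for over 0.5 s at 6–15 N. The picture showed the opposite corner rising and the tile still in place.
- **Placing:** I gripped the tile across its 60 mm width and carried it low. It was lowered until it touched the tray floor, then released.
- **Last picture:** the tile is within a few millimetres of the tray's centre, both flat tiles look unmoved, and the gripper is clear. The flat tiles were checked by eye in the scene view only, since the arm covered most of the slab in the top view.

No check failed. The only mismatch was the tray rim, which measured 185–187 mm instead of 190, a small error for the placing tolerance.

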